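Spacer and raised tile of the kettle rest

TASK

On the coffee counter one tile of the tiled kettle rest still stands proud on its springy backing. Take the wooden spacer strip out of its slotted block, slide it fully down into the one joint of the rest that is wide enough for it and let go of it; then press the raised tile down flush with its neighbours with the fingertips, gently, and finish while still holding it down. Leave everything else on the counter where it is.

Things in the scene. Friction and masses are not known exactly. Their poses are not given: they have to be found in the camera images.
- rest: Kettle rest, fixed: aluminium frame 96 (x) x 248 (y) x 26 mm high, origin at its underside's centre on the counter, yaw within 0.25 rad. Inside 8 mm rims, on a floor 6 mm up, three clay tiles lie in a row along y, 76 mm apart, in any order; rims and settled tiles are 26 mm high. The joints by the tiles run along x, open to the floor: 15, 8, 4 and 4 mm wide; only the 15 mm one fits the spacer.
- tile_cut: Terracotta tile cut narrowest, fixed: 76 (x) x 61 (y) x 16 mm. Origin at the centre of its place in the row, on the tile's underside, 10 mm above the counter; axes as the rest's. Its sides are at y = -36 and +25 mm, so the joint on its +y side (towards the next tile or the rim) is 15 mm wide, centred at y = +32.5 mm.
- tile_trimmed: Terracotta tile trimmed a little, fixed: 76 x 68 x 16 mm, origin likewise; its sides are at y = -36 and +32 mm, so the joint on its +y side is 8 mm wide, too narrow for the spacer.
- raised_top (a point): Centre of the top face of the raised tile, a full-size terracotta tile 76 x 72 x 16 mm (sides at y = -36 and +36 mm) that starts 6 mm proud: top 32 mm above the counter, 26 mm when flush. Axes as the rest's.
- tile_raised (a joint): How far the raised tile has been pressed straight down, m: 0 = proud, 0.006 = flush, where it meets a firm stop. A spring pushes it back up: about 3 N starts it moving, about 6 N holds it flush.
- block: Black plastic block, fixed, 95 (x) x 55 (y) x 30 mm high, origin at the centre of its underside on the counter. A slot 64 x 14 mm along x in its top, 20 mm deep, holds the spacer upright. Turned at most 23 degrees.
- spacer: Pale wooden strip, loose, about 35 g: 60 (x) x 11 (y) x 55 mm tall, lower edge rounded; origin at the centre of its lower edge. Starts upright in the block's slot, lower edge 10 mm and top 65 mm above the counter. Home in the joint it stands on the rest's floor, top at 61 mm, and may lean 0.25 rad: grip its upper 22 mm so that the fingers clear the raised tile.
- jar: Bystander: small amber jar, diameter 52, height 75 mm, standing about 10 cm beyond (+x) the rest's centre line. Origin under its centre.
- tin: Bystander: small plain tin, diameter 48, height 60 mm, standing about 10 cm beyond (+x) the block. Origin under its centre.
- bowl: Bystander: white cupping bowl, diameter 100, height 65 mm, on a black scale at the left. Origin under its centre.
- mug: Bystander: dark red cup, diameter 84, height 70 mm, at the far side. Origin under its centre.
- spoon: Bystander: steel spoon lying near the robot, origin under its middle.
- spare_tile: Bystander: spare terracotta tile 76 x 72 x 16 mm lying flat on the counter at the right, not part of the rest.
Not all that is in view belongs to the job. What is shaped like the spacer but blue or purple is not meant.

How it is judged:
On the way, in this order (a step that is already met when the one before it is completed fails the run):
1. the spacer stands home in the 15 mm joint, let go, while the raised tile is still proud (z of spacer in the frame of rest between 0.003 and 0.01 m and y of spacer in the frame of tile_cut between 0.0265 and 0.0385 m and x of spacer in the frame of tile_cut between -0.014 and 0.014 m and angle between the x axis of spacer and the x axis of rest, either way round below 0.2 rad and angle between spacer's own z axis and vertical below 0.35 rad and contact force between the fingers and spacer below 0.3 N and value of joint tile_raised below 0.002 m), for 0.2 s.
2. the fingers press the raised tile down flush (value of joint tile_raised above 0.0042 m and contact force between the fingers and tile_raised above 2 N), for 0.3 s.
At the end, for the whole second after the job is handed in: Spacer in the 15 mm joint, untouched: lower edge within 4 mm of the rest's floor, within 6 mm across and 14 mm along of the joint's middle, turned under 0.2 and leaning under 0.35 rad; fingers hold the raised tile down at least 4.2 of its 6 mm, with over 2 N (all of step 2 and z of spacer in the frame of rest between 0.003 and 0.01 m and y of spacer in the frame of tile_cut between 0.0265 and 0.0385 m and x of spacer in the frame of tile_cut between -0.014 and 0.014 m and angle between the x axis of spacer and the x axis of rest, either way round below 0.2 rad and angle between spacer's own z axis and vertical below 0.35 rad and contact force between the fingers and spacer below 0.3 N); the arm keeps its last pose, push and grip.
It fails at once if the raised tile is pressed with more than 60 N (contact force between the fingers and tile_raised above 60 N).
It fails at once if a bystander is shifted by more than 30 mm (distance of any of jar, tin, bowl, mug, spoon, spare_tile from where it was at the start of the episode above 0.03 m).
It also fails if it takes over 48 s, if anything falls off the work surface, if the arm or the gripper's body presses on something with over 40 N, if the wrist force passes 120 N, or if a joint passes its speed limit or range.

ROBOT

A 7-joint arm with a two-finger parallel gripper is mounted at the origin on the work surface. World frame = base frame: x ahead of the robot, y to its left, z up, the work surface at z = 0. Lengths are in m, angles in rad, forces in N, time in s.
With the tool pointing down it reaches from about 0.425 to 0.875 m from the base axis. Payload 4.7 kg.
Tool frame: the origin (TCP) lies midway between the tips of the shut fingers; the grasp point (between the pads) lies 19 mm behind it; z points along the fingers, y is the line along which they close (so a half turn about z gives the same grasp; the last joint's range is limited). The gripper opens to 87 mm and grips with 3 to 60 N. Pads are 19 mm wide; open, the fingers measure 117 mm over their backs; the gripper's body (75 mm by 190 mm) begins 51 mm behind the grasp point.
Start: joints at [-1.255, 0.321, -0.07, 1.45, 0.023, 1.371, -0.057], TCP at [0.193, 0.621, 0.223] pointing down, gripper open.
Joint ranges: [-2.86, 2.86], [-0.3, 2.09], [-1.38, 1.24], [0.06, 2.45], [-1.56, 4.7], [0.09, 2.05], [-2.69, 2.69]. Speed limits (rad/s): [2.57, 2.57, 3.14, 3.14, 3.14, 3.14, 3.14].

INTERFACE

Orientations are given as a unit quaternion [w, x, y, z].
In Python, from rig import ctrl gives the robot as it stands. The module is installed in compiled form; this text tells all that it offers.
- The arm moves only by the shell command python3 -m crank 'ROWS'. ROWS is JSON, a list of rows, each a list of 7 numbers: the shift along the tool's x, y, z in mm, then the turn, a rotation vector about the tool's x, y, z in degrees, then the opening, from -1 (shut) to 1 (fully open). A call has 1 to 8 rows; each row shifts and turns the commanded pose from where the row before left it, along the tool's axes as they then stand; what a row does not reach is not made up. A row lasts 1/10 s, in which the tool goes at most 50 mm and 8.59 degrees, less where a joint would pass 70% of its speed; a pose out of reach is approached as far as the arm can. A call with a gripper value outside its range is refused whole. The fingers move at their own pace and stop on an object; the grip force is fixed at half the most. Time passes only in rows, so rows that do not move let the fingers close. It gives the time, the measured TCP pose, the force, the opening and the grip force at its end, in the units of the state.
- ctrl.get_state(): the state, without advancing time (a new reading comes with each control period).
- ctrl.capture(name): name is "side" or "top"; returns the picture (480x640x3 uint8, red, green, blue); there is no depth.
- ctrl.camera_info(name): a dict with "intrinsics" (3x3 intrinsics, pixels), "world_from_camera" (4x4, takes a point from camera to world coordinates). Camera axes: x right, y up, looking along -z (the intrinsics and any distortion apply to the point x, -y, -z); pixel columns grow to the right and rows downward; lengths in m; the calibration is good to about 2 mm. A picture is of the moment at which its call begins. camera_info takes no time and is no camera call.
- ctrl.sign_off(): hands the job in; it is judged then, once.
Trained networks look in the newest picture that a camera, given by its name, has taken for a name from the list of things; names that differ only in an ending like _2 or _b are one class to them, and where a whole thing is asked for, a point or a joint stands for the part that bears it (a point fixed in the world has none). Each returns a list of dicts, best first, with "conf" (0 to 1); they miss things now and then, are a little off and sometimes report something else, mostly with a low value. They report only what shows in the picture. A call takes as long as a camera call. They do not tell look-alikes from the thing itself.
- ctrl.find_in(name, camera): "rect" ([centre column, centre row, width, height] in pixels, round what is visible of it).
- ctrl.masks_of(name, camera): "pixels" (480x640 bool, what is visible of it) and "rect" ([centre column, centre row, width, height] in pixels, round what is visible of it).
The state is a dict: "t": time; "joint_pos": joint angles; "dq": joint speeds; "effort": joint torques, N m; "tcp_pos": TCP position; "tool_rot": TCP orientation; "contact_force": force on the tool from outside, world axes, zero at the start; "torque": the same for the moment, N m; "grip_width": finger opening in m; "grasp_force": force on a finger pad.
Only numpy, scipy, OpenCV 4.12 (cv2) and the standard library are available. Lean on these libraries where they do the work, as an engineer would, in place of code of your own. Each camera call takes 0.05 s, during which the arm holds its last target. There are 200 camera calls.

## Working session

There is one attempt and no reset: what is moved stays moved. The work goes in short steps, Python scripts to look and compute and a shell command to move; the robot and the scene stay as the last step left them, time stands still between calls to the robot, and variables do not carry over. Pictures are saved under pics/ and viewed, at most 10 in all, crops included, and the job is handed in when it is done.

```bash
mkdir -p pics; cat > h.py <<'E'
import numpy as np, cv2
from rig import ctrl
from scipy.spatial.transform import Rotation as R
def save(cam,fn,crop=None,s=1):
    im=ctrl.capture(cam)
    if crop: im=im[crop[1]:crop[3],crop[0]:crop[2]]
    im=cv2.resize(im,None,fx=s,fy=s,interpolation=cv2.INTER_CUBIC)
    cv2.imwrite('pics/'+fn,im[:,:,::-1])
def ray(cam,u,v,z):
    c=ctrl.camera_info(cam);K=np.array(c['intrinsics']);T=np.array(c['world_from_camera'])
    p=np.linalg.inv(K)@[u,v,1]; d=T[:3,:3]@[p[0],-p[1],-p[2]]; o=T[:3,3]
    return o+d*(z-o[2])/d[2]
def proj(cam,P):
    c=ctrl.camera_info(cam);K=np.array(c['intrinsics']);T=np.array(c['world_from_camera'])
    p=T[:3,:3].T@(np.array(P)-T[:3,3]); q=K@[p[0],-p[1],-p[2]]; return q[:2]/q[2]
E
python3 - <<'E'
from h import *
for c in('top','side'):
    save(c,c+'0.png'); i=ctrl.camera_info(c); print(i)
    for n in ['rest','tile_cut','tile_trimmed','raised_top','block','spacer','jar','tin','bowl','mug','spoon','spare_tile']:
        print(c,n,[(round(d['conf'],2),np.round(d['rect']).tolist()) for d in ctrl.find_in(n,c)[:3]])
s=ctrl.get_state();print(s['t'],s['tcp_pos'],R.from_quat(s['tool_rot'],scalar_first=True).as_matrix())
E
```

```text
{'intrinsics': array([[527.66525078,   0.        , 317.02504011],
       [  0.        , 527.66525078, 239.46647645],
       [  0.        ,   0.        ,   1.        ]]), 'world_from_camera': array([[-0.00943689,  0.98291947, -0.18379406,  0.3500049 ],
       [-0.99994513, -0.01011186, -0.00273553, -0.00851057],
       [-0.0045473 ,  0.18375816,  0.98296097,  1.28348717],
       [ 0.        ,  0.        ,  0.        ,  1.        ]])}
top rest [(0.74, [393.0, 269.0, 111.0, 52.0])]
top tile_cut [(0.65, [332.0, 155.0, 39.0, 51.0])]
top tile_trimmed [(0.69, [399.0, 270.0, 33.0, 36.0])]
top raised_top [(0.8, [427.0, 273.0, 37.0, 34.0])]
top block [(0.78, [256.0, 269.0, 28.0, 46.0]), (0.37, [399.0, 268.0, 35.0, 32.0])]
top spacer [(0.7, [218.0, 284.0, 33.0, 8.0]), (0.59, [258.0, 269.0, 10.0, 31.0]), (0.59, [297.0, 264.0, 21.0, 16.0])]
top jar []
top tin [(0.74, [396.0, 266.0, 107.0, 49.0]), (0.56, [264.0, 226.0, 20.0, 16.0])]
top bowl [(0.91, [131.0, 217.0, 45.0, 39.0]), (0.37, [428.0, 273.0, 31.0, 38.0]), (0.18, [256.0, 270.0, 12.0, 26.0])]
top mug [(0.64, [333.0, 156.0, 38.0, 48.0])]
top 
[... 825 characters left out ...]
7, [335.0, 305.0, 53.0, 39.0]), (0.52, [318.0, 179.0, 23.0, 36.0])]
side spacer [(0.81, [335.0, 265.0, 12.0, 44.0]), (0.74, [212.0, 419.0, 74.0, 72.0]), (0.66, [346.0, 346.0, 18.0, 46.0])]
side jar [(0.62, [319.0, 177.0, 22.0, 36.0])]
side tin [(0.9, [282.0, 286.0, 24.0, 38.0])]
side bowl [(0.8, [213.0, 419.0, 74.0, 72.0])]
side mug [(0.94, [218.0, 219.0, 55.0, 51.0])]
side spoon [(0.93, [420.0, 289.0, 29.0, 79.0]), (0.3, [335.0, 294.0, 33.0, 24.0])]
side spare_tile [(0.84, [336.0, 152.0, 35.0, 22.0])]
1.3 [0.19323769 0.6206193  0.22256124] [[-9.54802728e-01  2.97240217e-01  6.12738732e-05]
 [ 2.97240218e-01  9.54802730e-01  8.67227497e-06]
 [-5.59267125e-05  2.64933712e-05 -9.99999998e-01]]
```

View crops.

```bash
python3 - <<'E'
import cv2
a=cv2.imread('pics/top0.png')[180:360,190:460]; b=cv2.imread('pics/side0.png')[140:380,240:480]
cv2.imwrite('pics/topc.png',cv2.resize(a,None,fx=2.95,fy=2.95,interpolation=cv2.INTER_CUBIC))
cv2.imwrite('pics/sidec.png',cv2.resize(b,None,fx=2.5,fy=2.5,interpolation=cv2.INTER_CUBIC))
E
```

```text
(no output)
```

View pics/topc.png

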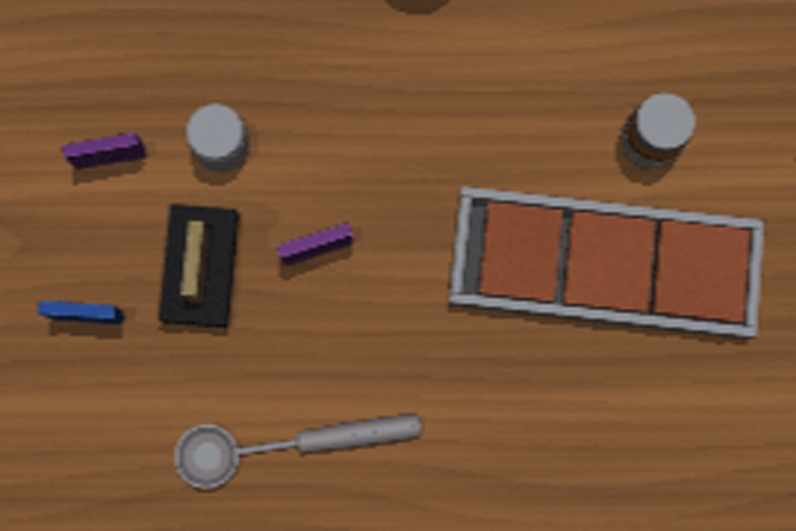

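View pics/sidec.png

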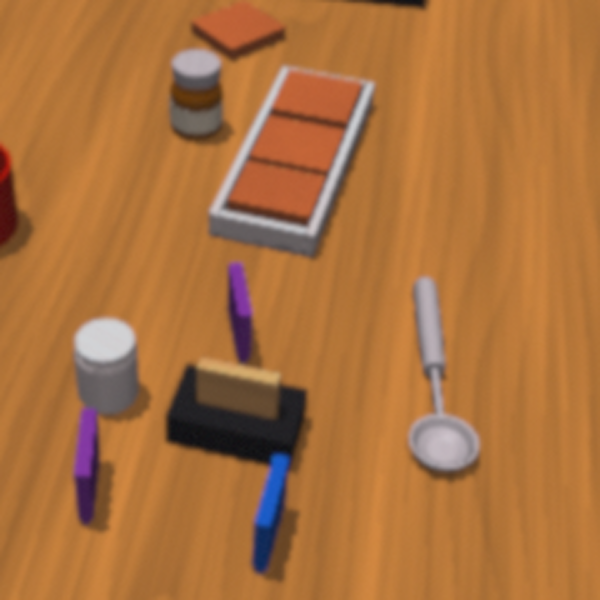

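The top crop shows the grey-lidded tin at crop (217,140) and the jar at (660,130). Other things in the crop:
- **Rest:** at (605,262). Its wide dark joint is at the left (+y) end, at (476,250). The next joint, at (563,258), is wider than the one at (654,265). So the order from +y is cut, trimmed, raised, with the raised tile at the right (705,270).
- **Spacer candidates:** purple strips at (105,150) and (315,243), a blue strip at (80,312), and a pale wooden strip in the black block at (192,260). The pale one is meant, because it is wooden and upright in the slot. The side crop confirms this at (238,388).

```bash
cat > fit.py <<'E'
from h import *
from scipy.optimize import minimize
def projN(cam,P):
    c=ctrl.camera_info(cam);K=np.array(c['intrinsics']);T=np.array(c['world_from_camera'])
    p=(P-T[:3,3])@T[:3,:3]; q=(p*[1,-1,-1])@K.T; return q[:,:2]/q[:,2:]
def sample(im,uv):
    return cv2.remap(im,uv[:,None,0].astype(np.float32),uv[:,None,1].astype(np.float32),cv2.INTER_LINEAR)[:,0].astype(float)
def rectgrid(x0,x1,y0,y1,s=.0015):
    X,Y=np.meshgrid(np.arange(x0+s/2,x1,s),np.arange(y0+s/2,y1,s)); return np.c_[X.ravel(),Y.ravel()]
def fit(cams,ims,regions,p0):
    # regions: list of (Nx3 pts in model)
    P=np.vstack(regions); n=np.cumsum([0]+[len(r) for r in regions])
    def cost(p):
        c,s=np.cos(p[2]),np.sin(p[2]); W=P@np.array([[c,s,0],[-s,c,0],[0,0,1]])+[p[0],p[1],0]
        t=0
        for cam in cams:
            v=sample(ims[cam],projN(cam,W))
            t+=sum(((v[a:b]-v[a:b].mean(0))**2).sum() for a,b in zip(n[:-1],n[1:]))
        return t/len(P)
    best=None
    for dx in(-.006,0,.006):
      for dy in(-.006,0,.006):
        r=minimize(cost,np.array(p0)+[dx,dy,0],method='Nelder-Mead',options=dict(initial_simplex=np.array(p0)+[dx,dy,0]+np.array([[0,0,0],[.005,0,0],[0,.005,0],[0,0,.06]])))
        if best is None or r.fun<best.fun: best=r
    return best
def z(g,h): return np.c_[g,np.full(len(g),h)]
def band(hx,hy,w,h):
    return [z(rectgrid(-hx,hx,hy,hy+w),h),z(rectgrid(-hx,hx,-hy-w,-hy),h),z(rectgrid(hx,hx+w,-hy,hy),h),z(rectgrid(-hx-w,-hx,-hy,hy),h)]
def rest_regions(order,h0=.006):
    R_=band(.048,.124,.008,.026)+[np.vstack(band(.040,.116,.008,.026))]
    e={'c':(-.036,.025),'t':(-.036,.032),'r':(-.036,.036)}
    tl=[];gaps=[]
    for k,o in enumerate(order):
        yc=.076*(1-k); h=.032 if o=='r' else .026
        tl.append(z(rectgrid(-.038,.038,yc+e[o][0],yc+e[o][1]),h))
        gaps.append(z(rectgrid(-.038,.038,yc+e[o][1],yc+.040),.026))
    return R_+[np.vstack(tl)]+[gaps[list(order).index('c')],gaps[list(order).index('t')]]
E
python3 - <<'E'
from fit import *
ims={c:cv2.imread(f'pics/{c}0.png')[:,:,::-1].copy() for c in('top','side')}
pr=ray('top',395,269,.026); pb=ray('top',256,269,.03); ps=ray('top',255,267.5,.065); print(pr,pb,ps)
for cams in(['top'],['side'],['top','side']):
    for o in('ctr','crt'):
        r=fit(cams,ims,rest_regions(o),[pr[0],pr[1],-.1]); print(cams,o,r.x.round(4),round(r.fun,1))
    sp=z(rectgrid(-.030,.030,-.0055,.0055,.001),.065)
    r=fit(cams,ims,[sp]+[z(g[:,:2],.065) for g in band(.030,.0055,.005,.065)],[ps[0],ps[1],-.1]);print('spacer',r.x.round(4),round(r.fun,1))
    r=fit(cams,ims,[np.vstack(band(.034,.009,.0135,.03)+band(.034,.0225,.005,.03))]+band(.0475,.0275,.006,.03),[pb[0],pb[1],-.1]);print('block',r.x.round(4),round(r.fun,1))
E
```

```text
[ 0.51117056 -0.19128376  0.026     ] [0.51399066 0.14168034 0.03      ] [0.51295055 0.13985678 0.065     ]
['top'] ctr [ 0.5138 -0.1928 -0.124 ] 229.7
['top'] crt [ 0.5139 -0.1927 -0.1234] 293.3Traceback (most recent call last):
  File "<stdin>", line 8, in <module>
  File "fit.py", line 23, in fit
    r=minimize(cost,np.array(p0)+[dx,dy,0],method='Nelder-Mead',options=dict(initial_simplex=np.array(p0)+[dx,dy,0]+np.array([[0,0,0],[.005,0,0],[0,.005,0],[0,0,.06]])))
    res = _minimize_neldermead(fun, x0, args, callback, bounds=bounds,
                               **options)
    fxcc = func(xcc)
    fx = function(np.copy(x), *(wrapper_args + args))
  File "fit.py", line 17, in cost
    v=sample(ims[cam],projN(cam,W))
                      ~~~~~^^^^^^^
  File "fit.py", line 4, in projN
    c=ctrl.camera_info(cam);K=np.array(c['intrinsics']);T=np.array(c['world_from_camera'])
ValueError: time passes only in moves, steps and waits
```

```bash
cat >> h.py <<'E'
import functools,types
ctrl=types.SimpleNamespace(**{k:getattr(ctrl,k) for k in('get_state','capture','find_in','masks_of','sign_off')},camera_info=functools.lru_cache(None)(ctrl.camera_info))
E
sed -i 's/\[-.006,0,.006\]/(0,)/' fit.py
python3 - <<'E'
from fit import *
ims={c:cv2.imread(f'pics/{c}0.png')[:,:,::-1].copy() for c in('top','side')}
pr=[.5138,-.1928]; pb=ray('top',256,269,.03); ps=ray('top',255,267.5,.065)
for cams in(['top'],['side'],['top','side']):
    for o in('ctr','crt'):
        r=fit(cams,ims,rest_regions(o),[pr[0],pr[1],-.12]); print(cams,o,r.x.round(4),round(r.fun,1))
    sp=z(rectgrid(-.030,.030,-.0055,.0055,.001),.065)
    r=fit(cams,ims,[sp]+[z(g[:,:2],.065) for g in band(.030,.0055,.005,.065)],[ps[0],ps[1],-.1]);print('spacer',r.x.round(4),round(r.fun,1))
    r=fit(cams,ims,[np.vstack(band(.034,.009,.0135,.03)+band(.034,.0225,.005,.03))]+band(.0475,.0275,.006,.03),[pb[0],pb[1],-.1]);print('block',r.x.round(4),round(r.fun,1))
E
```

```text
['top'] ctr [ 0.5138 -0.1928 -0.124 ] 229.8
['top'] crt [ 0.5139 -0.1927 -0.1234] 293.2
spacer [ 0.5117  0.1194 -0.1007] 9.1
block [ 0.515   0.1423 -0.0867] 335.6
['side'] ctr [ 0.512  -0.1938 -0.1266] 728.0
['side'] crt [ 0.5119 -0.1942 -0.1244] 864.2
spacer [ 0.51    0.1631 -0.22  ] 67.5
block [ 0.5055  0.1469 -0.0336] 1371.9
['top', 'side'] ctr [ 0.5133 -0.1931 -0.1249] 1120.8
['top', 'side'] crt [ 0.5133 -0.1932 -0.1236] 1344.2
spacer [ 0.5107  0.1572 -0.084 ] 307.3
block [ 0.5144  0.1431 -0.0575] 1991.6
```

```bash
cat > sil.py <<'E'
from fit import *
S=6
def mask_pale(im,c,w=40):
    u,v=int(c[0]),int(c[1]); sub=im[v-w:v+w,u-w:u+w]
    sub=cv2.resize(sub,None,fx=S,fy=S,interpolation=cv2.INTER_CUBIC)
    h=cv2.cvtColor(sub,cv2.COLOR_RGB2HSV); return sub,h,(u-w,v-w)
def box(p,hx,hy,z0,z1):
    c,s=np.cos(p[2]),np.sin(p[2])
    return np.array([[p[0]+c*a-s*b,p[1]+s*a+c*b,zz] for a in(-hx,hx) for b in(-hy,hy) for zz in(z0,z1)])
def silh(cam,B,o,shape):
    uv=(projN(cam,B)-o+.5)*S-.5; m=np.zeros(shape,np.uint8)
    hull=cv2.convexHull((uv*16).astype(np.int32)); cv2.fillConvexPoly(m,hull,1,shift=4); return m>0
def siou(masks,p,hx,hy,z0,z1):
    t=0
    for cam,(m,o) in masks.items():
        r=silh(cam,box(p,hx,hy,z0,z1),o,m.shape); t+=1-(r&m).sum()/(r|m).sum()
    return t
E
python3 - <<'E'
from sil import *
ims={c:cv2.imread(f'pics/{c}0.png')[:,:,::-1].copy() for c in('top','side')}
tiles=[];M={}
for cam,c in(('top',(257,268)),('side',(335,300))):
    sub,h,o=mask_pale(ims[cam],c,30)
    print(cam,ims[cam][{'top':268,'side':295}[cam],{'top':255,'side':335}[cam]])
    g=sub[:,:,1].astype(int);m=(g>{'top':95,'side':100}[cam])&(abs(h[:,:,0].astype(int)-19)<6)
    n,l,st,_=cv2.connectedComponentsWithStats(m.astype(np.uint8))
    print([s.tolist() for s in st[1:] if s[4]>300])
    # keep component at the strip
    q={'top':(255,267),'side':(335,295)}[cam]; k=l[(q[1]-o[1])*S,(q[0]-o[0])*S]; print(k); m=l==k; M[cam]=(m,o)
    v=sub.copy(); v[m^cv2.erode(m.astype(np.uint8),np.ones((3,3))).astype(bool)]=[0,255,0]; tiles.append(v)
cv2.imwrite('pics/m.png',np.hstack(tiles)[:,:,::-1])
for cams in(['top'],['side'],['top','side']):
    b=min((minimize(lambda p:siou({c:M[c] for c in cams},p,.03,.0055,.03,.065),[.513,.14+d,a],method='Nelder-Mead',options=dict(initial_simplex=[[.513,.14+d,a],[.518,.14+d,a],[.513,.145+d,a],[.513,.14+d,a+.06]])) for d in(-.003,.003) for a in(-.15,-.05)),key=lambda r:r.fun)
    print(cams,b.x.round(4),b.fun)
E
```

```text
top [141 127  89]
[[0, 22, 196, 16, 2006], [147, 103, 43, 149, 3856]]
14
side [97 72 48]
[[0, 0, 360, 360, 53849], [326, 252, 34, 108, 1992]]
0
['top'] [ 0.5162  0.1423 -0.0226] 0.40034230589699704
['side'] [ 0.4892  0.1886 -0.1018] 0.6922002738648843
['top', 'side'] [ 0.5184  0.1448 -0.08  ] 1.1841759421951492
```

View pics/m.png

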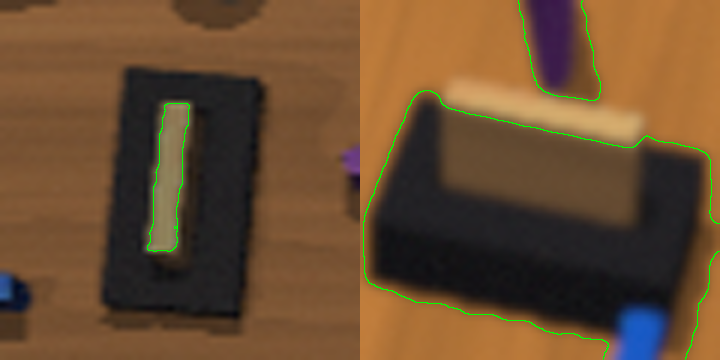

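```bash
python3 - <<'E'
from sil import *
ims={c:cv2.imread(f'pics/{c}0.png')[:,:,::-1].copy() for c in('top','side')}
M={}
sub,h,o=mask_pale(ims['top'],(257,268),30)
m=(sub[:,:,1]>95)&(abs(h[:,:,0].astype(int)-19)<6); n,l,_,_=cv2.connectedComponentsWithStats(m.astype(np.uint8)); m=l==l[(267-o[1])*S,(255-o[0])*S]
b=min((minimize(lambda p:siou({'top':(m,o)},p,.03,.0055,.0649,.065),[.513,.14+d,a],method='Nelder-Mead',options=dict(initial_simplex=[[.513,.14+d,a],[.518,.14+d,a],[.513,.145+d,a],[.513,.14+d,a+.06]])) for d in(-.003,.003) for a in(-.15,-.05)),key=lambda r:r.fun)
print(b.x,b.fun)
q=np.array([[445,105],[640,142],[643,112],[453,80]],float)
w=np.array([ray('side',305+(x-360)/6,270+y/6,.065) for x,y in q]);print(w.round(4),w.mean(0))
# block from black mask, top image
sub,h,o=mask_pale(ims['top'],(257,268),40); m=(sub.max(2)<60).astype(np.uint8)
m=cv2.morphologyEx(m,cv2.MORPH_CLOSE,np.ones((45,45))); n,l,st,_=cv2.connectedComponentsWithStats(m); k=1+st[1:,4].argmax(); m=l==k
b=minimize(lambda p:siou({'top':(m,o)},p,.0475,.0275,.0,.03),[.513,.14,-.1],method='Nelder-Mead',options=dict(initial_simplex=[[.513,.14,-.1],[.518,.14,-.1],[.513,.145,-.1],[.513,.14,-.05]]));print('block',b.x,b.fun)
s=ctrl.get_state();print(s['tcp_pos'],s['grip_width'],s['t'])
E
```

```text
[ 0.51386061  0.14063678 -0.08566978] 0.1486964206805126
[[0.5408 0.1449 0.065 ]
 [0.4811 0.1483 0.065 ]
 [0.4819 0.1362 0.065 ]
 [0.5404 0.1343 0.065 ]] [0.51105335 0.14093161 0.065     ]
block [ 0.51317292  0.14033896 -0.07986502] 0.04202033784351622
[0.19323769 0.6206193  0.22256124] 0.08693512210652612 1.3
```

The left half shows the spacer's top face cleanly outlined at (168,178). It lies in the middle of the block, and the fits agree: spacer at about (0.513, 0.1405) with yaw -0.083, rest at (0.5133, -0.193) with yaw -0.125.

```bash
cat > go.py <<'E'
import sys; from h import *
# usage: go.py x y z yaw -> shift in tool axes (mm), turn deg about tool z
a=list(map(float,sys.argv[1:])); s=ctrl.get_state(); r=R.from_quat(s['tool_rot'],scalar_first=True); m=r.as_matrix()
d=m.T@(np.array(a[:3])-s['tcp_pos'])*1000
th=np.arctan2(-m[0,1],m[1,1]); e=(a[3]-th+np.pi/2)%np.pi-np.pi/2
print('shift',d.round(1),'turn z deg',round(-np.degrees(e),2),'tilt',np.degrees(np.arccos(-m[2,2])).round(2),'tcp',np.round(s['tcp_pos'],4),'F',np.round(s['contact_force'],2),'w',round(s['grip_width'],4),'gf',s['grasp_force'],'t',s['t'])
E
python3 -m crank '[[0,0,0,0,0,-6.25,0],[0,0,0,0,0,-6.25,0],[0,0,0,0,0,0,0]]'; python3 go.py .5128 .1406 .15 -.083
```

```text
t: 1.6
tcp_pos: [0.1932, 0.6206, 0.2226]
tool_rot: [-0.0, 0.042, 0.999, 0.0]
contact_force: [0.0, 0.2, -0.1]
grip_width: 0.0702
grasp_force: 0.0
shift [-358.4 -451.8   72.5] turn z deg -0.02 tilt 0.01 tcp [0.1932 0.6206 0.2226] F [ 0.03  0.19 -0.08] w 0.0702 gf 0.0 t 1.6
```

```bash
python3 -m crank '[[-13,-16,0,0,0,0,0],[-25,-32,0,0,0,0,0],[-25,-32,0,0,0,0,0],[-25,-32,0,0,0,0,0],[-25,-32,0,0,0,0,0],[-25,-32,0,0,0,0,0],[-25,-32,0,0,0,0,0],[-25,-32,0,0,0,0,0]]' && python3 -m crank '[[-25,-32,0,0,0,0,0],[-25,-32,0,0,0,0,0],[-25,-32,0,0,0,0,0],[-25,-32,0,0,0,0,0],[-25,-32,10,0,0,0,0],[-25,-30,20,0,0,0,0],[-20,-22,20,0,0,0,0],[0,0,0,0,0,0,0]]' ; python3 go.py .5128 .1406 .09 -.083
```

```text
t: 2.4
tcp_pos: [0.3613, 0.3643, 0.2229]
tool_rot: [0.0, 0.043, 0.999, 0.0]
contact_force: [0.8, 0.2, -0.1]
grip_width: 0.0431
grasp_force: 0.0
t: 3.2
tcp_pos: [0.5128, 0.1347, 0.1701]
tool_rot: [-0.001, 0.047, 0.999, -0.002]
contact_force: [-0.3, -0.2, 0.7]
grip_width: 0.0432
grasp_force: 0.0
shift [ 0.4  6.2 80.1] turn z deg -0.63 tilt 0.27 tcp [0.5128 0.1347 0.1701] F [-0.3  -0.18  0.72] w 0.0432 gf 0.0 t 3.2
```

```bash
python3 -m crank '[[0,6,20,0,0,-0.6,0],[0,0,30,0,0,0,0],[0,0,30,0,0,0,0],[0,0,0,0,0,0,0],[0,0,0,0,0,0,0]]'; python3 go.py .5128 .1406 .044 -.083; python3 - <<'E'
from h import *
a=ctrl.capture('top')[230:310,210:300]; b=ctrl.capture('side')[230:340,285:395]
f=lambda i:cv2.resize(i,(400,400),interpolation=cv2.INTER_CUBIC)
cv2.imwrite('pics/g1.png',np.hstack([f(a),f(b)])[:,:,::-1])
E
```

```text
t: 3.7
tcp_pos: [0.5126, 0.147, 0.0932]
tool_rot: [-0.0, 0.037, 0.999, 0.0]
contact_force: [0.3, -0.4, -0.5]
grip_width: 0.0437
grasp_force: 0.0
shift [-0.7 -6.3 49.2] turn z deg 0.54 tilt 0.02 tcp [0.5126 0.147  0.0932] F [ 0.29 -0.37 -0.47] w 0.0437 gf 0.0 t 3.7
```

View pics/g1.png

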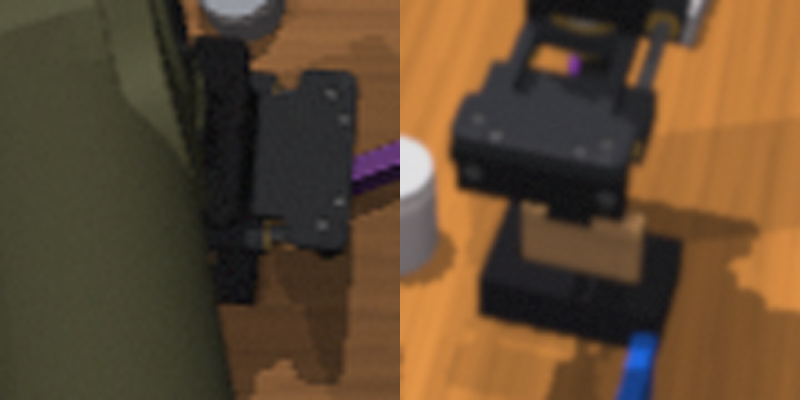

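The side view shows the finger above the middle of the pale spacer, seen at (580,240), with nothing in the way. I'll correct by -6.3 mm in y and descend.

```bash
python3 -m crank '[[-0.7,-6.3,0,0,0,0.5,0],[0,0,0,0,0,0,0],[0,0,20,0,0,0,0],[0,0,20,0,0,0,0],[0,0,9,0,0,0,0],[0,0,0,0,0,0,0],[0,0,0,0,0,0,0]]'; python3 go.py .5128 .1406 .044 -.083
```

```text
t: 4.5
tcp_pos: [0.5135, 0.14, 0.0443]
tool_rot: [0.0, 0.041, 0.999, 0.0]
contact_force: [-0.6, -0.5, 0.2]
grip_width: 0.0432
grasp_force: 0.0
shift [0.8 0.5 0.3] turn z deg 0.05 tilt 0.05 tcp [0.5135 0.14   0.0443] F [-0.62 -0.45  0.17] w 0.0432 gf 0.0 t 4.5
```

```bash
python3 -m crank '[[0,0,0,0,0,0,-1],[0,0,0,0,0,0,-1],[0,0,0,0,0,0,-1],[0,0,0,0,0,0,-1],[0,0,0,0,0,0,-1]]'; python3 -m crank '[[0,0,-8,0,0,0,-1],[0,0,-15,0,0,0,-1],[0,0,-25,0,0,0,-1],[0,0,-30,0,0,0,-1],[0,0,-22,0,0,0,-1],[0,0,0,0,0,0,-1],[0,0,0,0,0,0,-1]]'; python3 go.py .5 0 .145 -.125
```

```text
t: 5.0
tcp_pos: [0.5131, 0.14, 0.0437]
tool_rot: [0.0, 0.041, 0.999, 0.0]
contact_force: [0.5, 0.9, 0.1]
grip_width: 0.0114
grasp_force: 0.0
t: 5.7
tcp_pos: [0.5131, 0.14, 0.1439]
tool_rot: [0.0, 0.041, 0.999, 0.0]
contact_force: [-0.2, 0.9, -0.8]
grip_width: 0.0108
grasp_force: 30.1
shift [   1.6 -140.6   -1.2] turn z deg 2.47 tilt 0.06 tcp [0.5131 0.14   0.1439] F [-0.24  0.9  -0.78] w 0.0108 gf 30.06820816313848 t 5.7
```

```bash
python3 go.py .5268 -.0856 .144 -.125
```

```text
shift [-3.210e+01 -2.238e+02 -2.000e-01] turn z deg 2.47 tilt 0.06 tcp [0.5131 0.14   0.1439] F [-0.24  0.9  -0.78] w 0.0108 gf 30.06820816313848 t 5.7
```

```bash
python3 -m crank '[[0,0,0,0,0,2.5,-1],[0,-20,0,0,0,0,-1],[0,-35,0,0,0,0,-1],[0,-45,0,0,0,0,-1],[0,-45,0,0,0,0,-1],[0,-35,0,0,0,0,-1],[0,-25,0,0,0,0,-1],[0,-20,0,0,0,0,-1]]'; python3 -m crank '[[0,0,0,0,0,0,-1],[0,0,0,0,0,0,-1],[0,0,0,0,0,0,-1]]'; python3 go.py .5268 -.0856 .1 -.125; python3 go.py .5268 -.0856 .066 -.125
```

```text
t: 6.5
tcp_pos: [0.4832, -0.0853, 0.1422]
tool_rot: [-0.001, 0.064, 0.998, -0.0]
contact_force: [0.1, 0.6, -1.2]
grip_width: 0.0107
grasp_force: 30.1
t: 6.8
tcp_pos: [0.4846, -0.0817, 0.1429]
tool_rot: [-0.001, 0.062, 0.998, 0.0]
contact_force: [0.3, 0.5, -0.2]
grip_width: 0.0109
grasp_force: 30.1
shift [-42.4   1.4  42.8] turn z deg 0.08 tilt 0.07 tcp [ 0.4846 -0.0817  0.1429] F [ 0.33  0.51 -0.2 ] w 0.0109 gf 30.06843385635875 t 6.8
shift [-42.4   1.4  76.8] turn z deg 0.08 tilt 0.07 tcp [ 0.4846 -0.0817  0.1429] F [ 0.33  0.51 -0.2 ] w 0.0109 gf 30.06843385635875 t 6.8
```

```bash
python3 -m crank '[[-20,1.4,0,0,0,0,-1],[-22.4,0,20,0,0,0,-1],[0,0,22,0,0,0,-1],[0,0,18,0,0,0,-1],[0,0,0,0,0,0,-1],[0,0,0,0,0,0,-1],[0,0,0,0,0,0,-1]]';python3 go.py .5268 -.0856 .05 -.125; python3 - <<'E'
from h import *
a=ctrl.capture('top')[225:315,325:460]; b=ctrl.capture('side')[150:270,300:420]
f=lambda i,w,h:cv2.resize(i,(w,h),interpolation=cv2.INTER_CUBIC)
# predicted rim/joint corners in the side picture
c,s=np.cos(-.125),np.sin(-.125)
for p in [(-.038,.101,.026),(.038,.101,.026),(.038,.116,.026),(-.038,.116,.026)]:
    w=[.5133+c*p[0]-s*p[1],-.193+s*p[0]+c*p[1],p[2]]; print((proj('side',w)-[300,150])*450/120)
cv2.imwrite('pics/g2.png',f(b,450,450)[:,:,::-1])
E
```

```text
t: 7.5
tcp_pos: [0.528, -0.0867, 0.0846]
tool_rot: [0.001, 0.062, 0.998, 0.0]
contact_force: [0.1, 0.1, 0.3]
grip_width: 0.0109
grasp_force: 30.1
shift [ 1.3  0.9 34.6] turn z deg 0.02 tilt 0.11 tcp [ 0.528  -0.0867  0.0846] F [0.09 0.11 0.33] w 0.0109 gf 30.06814755848609 t 7.5
[236.46361486 286.43524275]
[112.24615093 260.36223923]
[104.66781041 275.6625573 ]
[230.00816078 302.24475223]
```

View pics/g2.png

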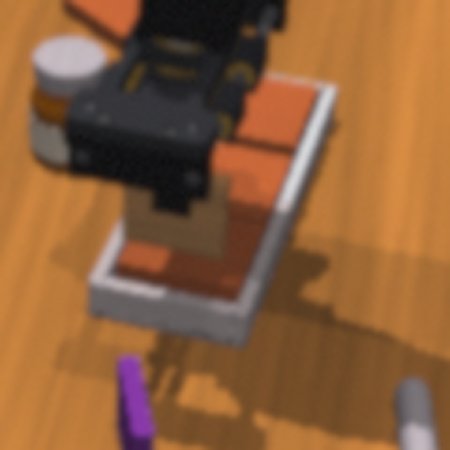

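The spacer hangs above the +y end of the rest at about (178,225). Its near lower corners are at (127,235) and (228,257), in line with the joint. I'll lower it slowly, watching force.

```bash
python3 -m crank '[[1,0.9,0,0,0,0,-1],[0,0,10,0,0,0,-1],[0,0,10,0,0,0,-1],[0,0,6,0,0,0,-1],[0,0,4,0,0,0,-1],[0,0,0,0,0,0,-1],[0,0,0,0,0,0,-1]]';python3 go.py .5268 -.0856 .040 -.125
```

```text
t: 8.3
tcp_pos: [0.5262, -0.0863, 0.0535]
tool_rot: [-0.0, 0.063, 0.998, -0.0]
contact_force: [0.2, -0.8, -0.2]
grip_width: 0.011
grasp_force: 30.1
shift [-0.5  0.7 13.5] turn z deg -0.04 tilt 0.01 tcp [ 0.5262 -0.0863  0.0535] F [ 0.2  -0.78 -0.18] w 0.011 gf 30.0681001029443 t 8.3
```

```bash
python3 -m crank '[[0,0.5,4,0,0,0,-1],[0,0,4,0,0,0,-1],[0,0,3,0,0,0,-1],[0,0,0,0,0,0,-1],[0,0,0,0,0,0,-1]]';python3 go.py .5268 -.0856 .040 -.125
```

```text
t: 8.8
tcp_pos: [0.5262, -0.0857, 0.0424]
tool_rot: [-0.0, 0.063, 0.998, 0.0]
contact_force: [0.9, 0.2, -0.6]
grip_width: 0.0108
grasp_force: 30.1
shift [-0.6  0.2  2.4] turn z deg -0.03 tilt 0.01 tcp [ 0.5262 -0.0857  0.0424] F [ 0.94  0.2  -0.58] w 0.0108 gf 30.068220271496102 t 8.8
```

```bash
python3 -m crank '[[0,0,2,0,0,0,-1],[0,0,0,0,0,0,-1],[0,0,0,0,0,0,-1]]';python3 go.py .5268 -.0856 .040 -.125; python3 -m crank '[[0,0,0,0,0,0,0],[0,0,0,0,0,0,0],[0,0,0,0,0,0,0],[0,0,0,0,0,0,0],[0,0,-15,0,0,0,0],[0,0,-30,0,0,0,0],[0,0,-40,0,0,0,0],[0,0,-35,0,0,0,0]]';  python3 go.py .504 -.268 .15 -.125
```

```text
t: 9.1
tcp_pos: [0.5263, -0.0857, 0.0406]
tool_rot: [0.0, 0.063, 0.998, 0.0]
contact_force: [-1.1, 0.2, -0.3]
grip_width: 0.0106
grasp_force: 30.1
shift [-0.5  0.1  0.6] turn z deg -0.03 tilt 0.01 tcp [ 0.5263 -0.0857  0.0406] F [-1.13  0.21 -0.29] w 0.0106 gf 30.06829810445197 t 9.1
t: 9.9
tcp_pos: [0.5264, -0.086, 0.1634]
tool_rot: [0.001, 0.063, 0.998, -0.0]
contact_force: [0.7, 0.0, 0.3]
grip_width: 0.0432
grasp_force: 0.0
shift [  -0.6 -183.3   13.3] turn z deg -0.06 tilt 0.08 tcp [ 0.5264 -0.086   0.1634] F [0.69 0.03 0.27] w 0.0432 gf 0.0 t 9.9
```

```bash
python3 -m crank '[[0,-15,0,0,0,0,-1],[0,-30,0,0,0,0,-1],[0,-40,0,0,0,0,-1],[0,-40,0,0,0,0,-1],[0,-30,0,0,0,0,-1],[0,-20,0,0,0,0,-1],[0,-8,0,0,0,0,-1],[0,0,0,0,0,0,-1]]'; python3 -m crank '[[0,0,0,0,0,0,-1],[0,0,0,0,0,0,-1]]'; python3 go.py .504 -.268 .045 -.125; python3 - <<'E'
from h import *
a=ctrl.capture('top')[225:315,340:430]; b=ctrl.capture('side')[150:270,300:420]
f=lambda i:cv2.resize(i,(400,400),interpolation=cv2.INTER_CUBIC)
cv2.imwrite('pics/g3.png',np.hstack([f(a),f(b)])[:,:,::-1])
print([(round(d['conf'],2),np.round(d['rect'],1).tolist()) for c in('top','side') for d in ctrl.find_in('spacer',c)[:3]])
c,s=np.cos(-.125),np.sin(-.125)
for cam in('top','side'):
  for a in(-.03,.03): print(cam,[proj(cam,[.5133+c*a-s*.1085,-.193+s*a+c*.1085,zz]).round(1).tolist() for zz in(.061,.026)])
E
```

```text
t: 10.7
tcp_pos: [0.5031, -0.2682, 0.1613]
tool_rot: [0.0, 0.064, 0.998, -0.0]
contact_force: [-0.1, 0.4, -0.6]
grip_width: 0.0005
grasp_force: 0.0
t: 10.9
tcp_pos: [0.504, -0.2654, 0.1606]
tool_rot: [0.0, 0.061, 0.998, 0.0]
contact_force: [-0.9, -0.4, -0.4]
grip_width: 0.0002
grasp_force: 0.0
shift [ -0.3  -2.7 115.6] turn z deg 0.11 tilt 0.06 tcp [ 0.504  -0.2654  0.1606] F [-0.94 -0.37 -0.42] w 0.0002 gf 0.0 t 10.9
[(0.72, [218.6, 284.3, 30.3, 8.0]), (0.61, [228.4, 231.8, 29.7, 7.3]), (0.48, [297.7, 263.4, 23.8, 17.4]), (0.93, [347.6, 344.4, 13.9, 42.9]), (0.69, [345.9, 219.2, 30.2, 22.5]), (0.68, [336.7, 264.6, 7.4, 41.5])]
top [[350.2, 273.6], [349.4, 275.3]]
top [[352.9, 248.3], [352.0, 250.7]]
side [[359.6, 215.2], [358.6, 227.7]]
side [[332.7, 209.7], [332.4, 222.2]]
```

View pics/g3.png

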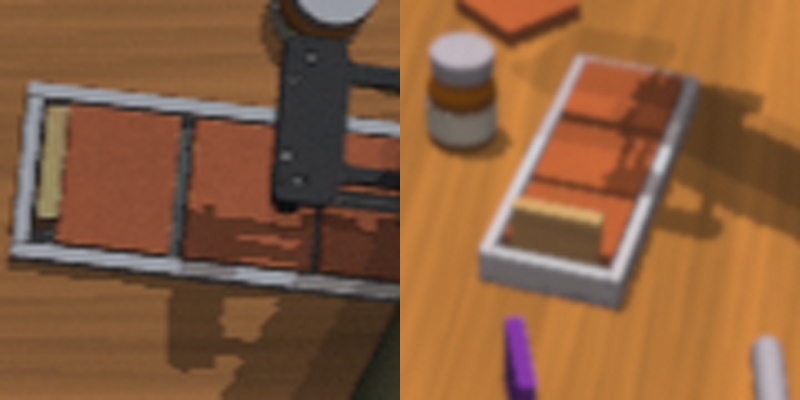

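The spacer stands upright in the wide joint (left half at (52,165), right half at (557,230)). It matches the predicted home pixels within about 1-2 px. Next I'll press the raised tile.

```bash
python3 -m crank '[[0,-2.7,20,0,0,0,-1],[0,0,35,0,0,0,-1],[0,0,35,0,0,0,-1],[0,0,20,0,0,0,-1],[0,0,0,0,0,0,-1],[0,0,0,0,0,0,-1],[0,0,0,0,0,0,-1]]'; python3 go.py .504 -.268 .034 -.125
```

```text
t: 11.8
tcp_pos: [0.5042, -0.2704, 0.0522]
tool_rot: [0.001, 0.063, 0.998, -0.0]
contact_force: [-0.1, 0.8, 1.0]
grip_width: 0.0005
grasp_force: 0.0
shift [ 0.6  2.4 18.2] turn z deg -0.02 tilt 0.16 tcp [ 0.5042 -0.2704  0.0522] F [-0.14  0.8   0.95] w 0.0005 gf 0.0 t 11.8
```

```bash
python3 -m crank '[[0,2,10,0,0,0,-1],[0,0,6,0,0,0,-1],[0,0,2,0,0,0,-1],[0,0,1,0,0,0,-1],[0,0,0,0,0,0,-1],[0,0,0,0,0,0,-1]]'; python3 -m crank '[[0,0,1,0,0,0,-1],[0,0,1,0,0,0,-1],[0,0,0,0,0,0,-1],[0,0,0,0,0,0,-1]]'; python3 go.py .504 -.268 .026 -.125
```

```text
t: 12.4
tcp_pos: [0.5032, -0.2676, 0.0318]
tool_rot: [-0.0, 0.063, 0.998, 0.0]
contact_force: [-1.7, 1.8, 2.6]
grip_width: 0.0006
grasp_force: 1.7
t: 12.8
tcp_pos: [0.5034, -0.2678, 0.0297]
tool_rot: [0.0, 0.063, 0.998, 0.0]
contact_force: [-1.1, 1.2, 4.8]
grip_width: 0.0006
grasp_force: 2.2
shift [-0.7 -0.1  3.7] turn z deg -0.02 tilt 0.02 tcp [ 0.5034 -0.2678  0.0297] F [-1.13  1.22  4.75] w 0.0006 gf 2.2320154745830223 t 12.8
```

```bash
python3 -m crank '[[0,0,1,0,0,0,-1],[0,0,1,0,0,0,-1],[0,0,1,0,0,0,-1],[0,0,0,0,0,0,-1],[0,0,0,0,0,0,-1]]'; python3 -m crank '[[0,0,0.7,0,0,0,-1],[0,0,0,0,0,0,-1],[0,0,0,0,0,0,-1]]'
```

```text
t: 13.3
tcp_pos: [0.5034, -0.2678, 0.0267]
tool_rot: [0.0, 0.063, 0.998, 0.0]
contact_force: [-1.3, 2.1, 5.7]
grip_width: 0.0007
grasp_force: 3.0
t: 13.6
tcp_pos: [0.5034, -0.2679, 0.0264]
tool_rot: [0.0, 0.063, 0.998, 0.0]
contact_force: [-2.5, 2.7, 9.6]
grip_width: 0.0003
grasp_force: 4.6
```

```bash
python3 -m crank '[[0,0,0,0,0,0,-1],[0,0,0,0,0,0,-1],[0,0,0,0,0,0,-1],[0,0,0,0,0,0,-1],[0,0,0,0,0,0,-1]]'; python3 - <<'E'
from h import *
b=ctrl.capture('side')[140:260,300:420]; cv2.imwrite('pics/g4.png',cv2.resize(b,(480,480),interpolation=cv2.INTER_CUBIC)[:,:,::-1])
E
```

```text
t: 14.1
tcp_pos: [0.5034, -0.2678, 0.0264]
tool_rot: [0.0, 0.063, 0.998, 0.0]
contact_force: [-2.5, 4.0, 9.7]
grip_width: 0.0006
grasp_force: 4.6
```

View pics/g4.png

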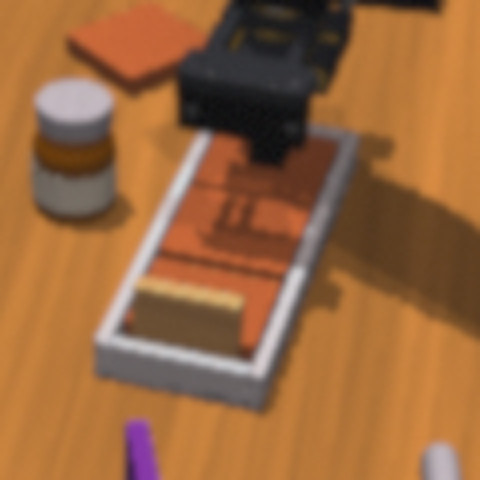

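The spacer is still upright in its joint at (188,315), and the fingertips press the far tile at (268,155). The push is steady at 9.7 N.

```bash
python3 -c "
from rig import ctrl
print(ctrl.sign_off())"
```

```text
the job is handed in; nothing more can be done
None
```

The job is handed in, though no verdict came back: the spacer stands let go in the 15 mm joint, and the shut fingertips are holding the raised tile down at the stop with about 10 N; only the spacer and the raised tile were handled.

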